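Lower the tilting bin with the release valve

ROBOT

A 7-joint arm with a two-finger parallel gripper is mounted at the origin on the work surface. World frame = base frame: x ahead of the robot, y to its left, z up, the work surface at z = 0. Lengths are in m, angles in rad, forces in N, time in s.
With the tool pointing down it reaches from about 0.425 to 0.8 m from the base axis. Payload 8.3 kg.
Tool frame: the origin (TCP) lies between the finger pads; the fingertips stand 22 mm ahead of it and the grasp point (between the pads) lies 3 mm ahead of it (finger_overhang is the distance from the TCP to the fingertips, in m); z points along the fingers, y is the line along which they close (so a half turn about z gives the same grasp; the last joint's range is limited). The gripper opens to 85 mm and grips with 20 to 120 N. Pads are 22 mm wide; open, the fingers measure 114 mm over their backs; the gripper's body (76 mm by 85 mm) begins 54 mm behind the grasp point. The pads swing forward as they close: fully open they stand 13 mm farther back than shut.
Start: joints at [1.267, 0.383, 0.016, 1.37, -0.006, 1.388, -0.046], TCP at [0.149, -0.607, 0.22] pointing down, gripper open.
Joint ranges: [-2.95, 2.95], [-0.25, 2.06], [-1.52, 1.56], [0.18, 2.33], [-1.44, 4.58], [0.02, 2.06], [-3.01, 3.01]. Speed limits (rad/s): [2.39, 2.39, 3.01, 3.01, 3.14, 3.14, 3.14].

INTERFACE

Orientations are given as a 3x3 rotation matrix whose columns are the frame's x, y, z axes.
In Python, from bench import * gives the robot as it stands. The module is installed in compiled form; this text tells all that it offers.
- The arm moves only by the tool apply_moves, never from a script. Its argument "steps" is a list of rows, each an object of numbers: "dx", "dy", "dz": the shift along the tool's x, y, z in cm; "rx", "ry", "rz": the turn, a rotation vector about the tool's x, y, z in degrees. A call has exactly 5 rows; each row is the pose to reach, as a shift and turn from the pose commanded when the call began, along the tool's axes at that moment; what a row does not reach only later rows make up. A row lasts 1/10 s, in which the tool goes at most 50 mm and 8.59 degrees, less where a joint would pass 70% of its speed; a pose out of reach is approached as far as the arm can. A call with a gripper value outside its range is refused whole. "gripper" is the closure in counts, from 0 (fully open) to 255 (shut), set as the call begins (left out, the last holds). The fingers move at their own pace and stop on an object; the grip force is fixed at half the most. Time passes only in rows, so rows that repeat a pose let the fingers close, or fill a call up. It gives the time, the measured TCP pose, the force, the opening and the grip force at its end, in the units of the state.
- get_state(): the state, without advancing time (a new reading comes with each control period).
- camera(name): name is "scene" or "top" or "wrist"; returns a dict with "image" (400x640x3 uint8, blue, green, red), "K" (3x3 intrinsics, pixels), "world_from_camera" (4x4, takes a point from camera to world coordinates); the wrist camera has in their place "tool_from_camera" (4x4, takes a point from camera to tool coordinates, whose origin is the TCP and whose axes are the flange's). Camera axes: x right, y up, looking along -z (the intrinsics and any distortion apply to the point x, -y, -z); pixel columns grow to the right and rows downward; lengths in m; the calibration is good to about 2 mm. A picture is of the moment at which its call begins: read the wrist's pose just before it. There is no depth.
- sign_off(): hands the job in; it is judged then, once.
The state is a dict: "time": time; "joints": joint angles; "qvel": joint speeds; "joint_efforts": joint torques, N m; "position": TCP position; "orientation": TCP orientation; "wrist_force": force on the tool from outside, world axes, zero at the start; "wrist_torque": the same for the moment, N m; "gripper_width": opening from 0.0 (shut) to 1.0 (fully open); "grip_force": force on a finger pad.
Only numpy, scipy, OpenCV 4.12 (cv2) and the standard library are available. Lean on these libraries where they do the work, as an engineer would, in place of code of your own. Each camera call takes 0.05 s, during which the arm holds its last target. There are 200 camera calls.

TASK

The tilting bin at the gear station is held up by its small hydraulic ram. Crack the T-bar release valve on the pump block open by about a tenth of a turn, counter-clockwise seen from above, so that the bin comes down slowly and does not drop; when the bin is fully down, turn the valve shut again and let go of it.

Things in the scene. Their poses are not given: they have to be found in the camera images.
- valve (a joint): Release valve angle, rad: 0 = shut (hard stop), growing counter-clockwise seen from above, hard stop at 1.6. Friction of 0.2 N m keeps it where it is left. Up to about 0.2 (11 degrees) the ram still holds; at 0.5 to 0.8 (30 to 45 degrees) the bin sinks slowly, in about 3 to 8 s; above about 1.1 (63 degrees) it drops too fast.
- valve_bar (a point): Centre of the valve's steel T-bar, on its upright turning axis; turns with it. Bar 66 mm along x, 13 along y, 24 high; yaw varies. Centre 40 mm above the aluminium pump block (230 x 75, top at 75 mm); only a 14 mm stem and a 34 mm round boss, 10 high, under the bar. 130 mm along the block stands a fixed round knurled filler cap (32 mm wide, 28 high): not the valve; the two may swap places.
- bin (a joint): How far the cast aluminium bin has sunk from its raised start, rad, about the pivot along its far edge: 0 = raised (22 degrees of tilt), 0.38 = fully down, level, on its rest pads. It sinks only while the valve is open and stops where it is when the valve is shut. At an opening of 0.63 it takes about 5 s.
- bin_lip (a point): Middle of the top of the lip on the bin's raised edge (bin 220 x 180 mm, 75 deep, open on top). The edge runs along y; x points along the bin to the pivot, 225 mm away; tilts with the bin and gives about 7 mm as the valve turns. Lip 133 mm above the table when down, 215 raised. The bin is left (+y) of the pump block, its wall 175 mm from the valve's axis, the ram's lug 110 mm.

How it is judged:
By the outcome, as a careful person would: the job done as asked, in the order asked, and still so for the second after the job is handed in, with the robot touching nothing.
It also fails if it takes over 48 s, if anything falls off the work surface, if the arm or the gripper's body presses on something with over 40 N, if the wrist force passes 120 N, or if a joint passes its speed limit or range.

## Working session

There is one attempt and no reset: what is moved stays moved. The work goes in short steps, Python scripts to look and compute and a tool call to move; the robot and the scene stay as the last step left them, time stands still between calls to the robot, and variables do not carry over. Pictures are saved under pics/ and viewed, at most 10 in all, crops included, and the job is handed in when it is done.

Besides the shell and the picture viewer there is one more tool, called after ">>>" by a JSON object that holds its "api" and its "payload". apply_moves: Moves the arm, as the interface text tells. Its arguments: {"type":"object","properties":{"steps":{"type":"array"},"gripper":{"type":"number"}},"required":["steps"]}

```bash
mkdir -p pics; python3 - <<'E'
from bench import *
import cv2,numpy as np
s=get_state();print(s['time'],s['position'],s['orientation'],s['gripper_width'])
for n in("top","scene"):
    c=camera(n);cv2.imwrite(f'pics/{n}0.png',c['image']);print(n,c['K'],c['world_from_camera'])
    np.savez(n+'.npz',**{k:np.array(v) for k,v in c.items()})
E
```

```text
0.0 [ 0.1489238  -0.606448    0.21927338] [[ 9.71142630e-01  2.38498873e-01 -5.28800349e-04]
 [ 2.38499453e-01 -9.71140738e-01  1.91772465e-03]
 [-5.61643939e-05 -1.98850275e-03 -9.99998021e-01]] 0.9983961209742186
top [[446.48900489   0.         320.62242522]
 [  0.         446.48900489 200.33802395]
 [  0.           0.           1.        ]] [[ 4.24321993e-03  9.96849220e-01 -7.92062348e-02  5.29140201e-01]
 [-9.98688719e-01  1.83362990e-04 -5.11938313e-02  1.05250877e-01]
 [-5.10180073e-02  7.93195999e-02  9.95542849e-01  8.84645442e-01]
 [ 0.00000000e+00  0.00000000e+00  0.00000000e+00  1.00000000e+00]]
scene [[457.94839635   0.         321.51180877]
 [  0.         457.94839635 196.39989381]
 [  0.           0.           1.        ]] [[-0.24120846 -0.80986526  0.53473053  0.95654965]
 [ 0.97044422 -0.19701621  0.13936509  0.21396681]
 [-0.00751636  0.55254219  0.83345104  0.77649077]
 [ 0.          0.          0.          1.        ]]
```

View pics/top0.png

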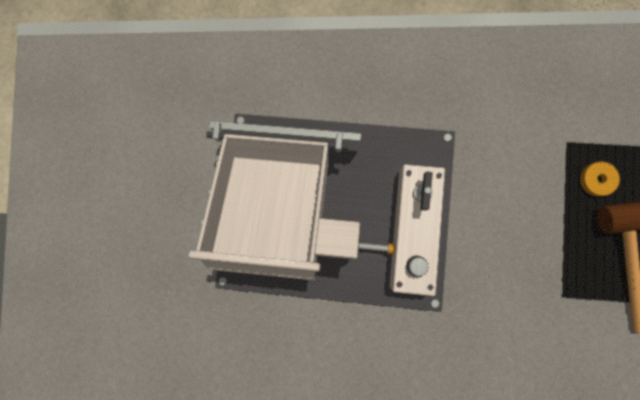

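View pics/scene0.png

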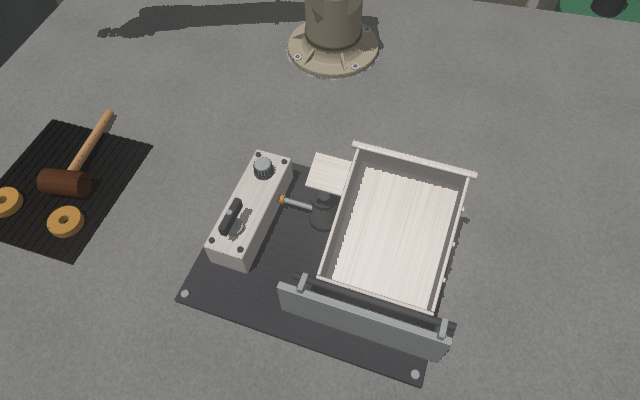

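The top view shows the dark T-bar at about (427,190) with its shadow to the left, and the filler cap at (417,266). In the scene view the bar is at (231,216) and the cap at (263,168). Next I'll enlarge both views and triangulate.

```bash
cat > h.py <<'E'
import numpy as np,cv2
def ray(K,T,u,v):
    d=np.array([(u-K[0,2])/K[0,0],-(v-K[1,2])/K[1,1],-1.]);return T[:3,3],T[:3,:3]@d
def plane(K,T,u,v,z):
    o,d=ray(K,T,u,v);return o+d*(z-o[2])/d[2]
def dark(img,box,thr):
    x0,y0,x1,y1=box;g=img[y0:y1,x0:x1].max(2)
    n,l,s,c=cv2.connectedComponentsWithStats((g<thr).astype(np.uint8))
    out=[]
    for i in range(1,n):
        if s[i,4]>60:
            p=np.argwhere(l==i)[:,::-1].astype(np.float32)+[x0,y0]
            out.append((s[i,4],cv2.minAreaRect(p.astype(np.float32))))
    return out
E
python3 - <<'E'
from h import *
t=np.load('top.npz');s=np.load('scene.npz')
a=cv2.resize(t['image'][155:305,385:460],None,fx=4,fy=4,interpolation=2)
b=cv2.resize(s['image'][140:280,195:305],None,fx=4,fy=4,interpolation=2)
o=np.zeros((600,300+440,3),np.uint8);o[:,:300]=a;o[:560,300:]=b
cv2.imwrite('pics/crop.png',o)
for thr in(45,60,75):
  for c,bx in((t,(405,168,438,218)),(s,(214,193,248,240))):
    for n,r in dark(c['image'],bx,thr):
        P=cv2.boxPoints(r);print(thr,n,r,plane(c['K'],c['world_from_camera'],*r[0],.12).round(3))
c=t
print('cap',plane(c['K'],c['world_from_camera'],417,266,.103))
for u,v in((404,166),(445,168),(434,295),(391,292)):print(plane(c['K'],c['world_from_camera'],u,v,.075).round(3))
E
```

```text
60 107 ((233.231689453125, 217.85549926757812), (3.928255796432495, 35.28657531738281), 28.300758361816406) [ 0.612 -0.029  0.12 ]
75 137 ((423.0, 191.0), (34.0, 6.0), 90.0) [ 0.606 -0.03   0.12 ]
75 207 ((232.54954528808594, 218.1220703125), (9.188653945922852, 38.09520721435547), 35.90972137451172) [ 0.613 -0.03   0.12 ]
cap [ 0.47810827 -0.02095726  0.103     ]
[ 0.656 -0.004  0.075]
[ 0.652 -0.078  0.075]
[ 0.426 -0.055  0.075]
[0.43  0.021 0.075]
```

View pics/crop.png

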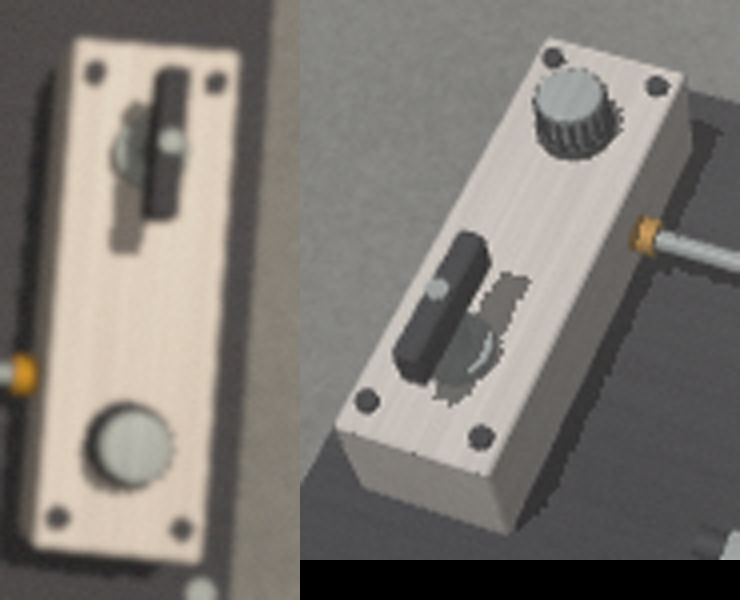

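The steel pin on the bar's turning axis shows at top (427.7,190.2) and scene (229.2,212.0). The bar ends in the top view are (428.2,172.5) and (425.2,209.5).

```bash
python3 - <<'E'
from h import *
from bench import get_state
t=np.load('top.npz');s=np.load('scene.npz')
o1,d1=ray(t['K'],t['world_from_camera'],427.7,190.2);o2,d2=ray(s['K'],s['world_from_camera'],229.2,212)
k=np.linalg.lstsq(np.c_[d1,-d2],o2-o1,rcond=None)[0];p=o1+d1*k[0];q=o2+d2*k[1];print(p,q)
a,b=[plane(t['K'],t['world_from_camera'],*e,.127) for e in((428.2,172.5),(425.2,209.5))]
print(a,b,(a+b)/2,np.linalg.norm(a-b),np.degrees(np.arctan2(*(a-b)[1::-1])))
a,b=[plane(s['K'],s['world_from_camera'],195+u/4,140+v/4,.127) for u,v in((470-300,240),(402-300,360))]
print(a,b,(a+b)/2,np.linalg.norm(a-b),np.degrees(np.arctan2(*(a-b)[1::-1])))
st=get_state();R=np.array(st['orientation']);print('toolyaw',np.degrees(np.arctan2(R[1,0],R[0,0])))
tgt=np.r_[(p+q)[:2]/2,.22];print('cm',R.T@(tgt-st['position'])*100)
E
```

```text
[ 0.60658975 -0.03654048  0.12717248] [ 0.60660061 -0.03657556  0.12718016]
[ 0.6367036  -0.03784877  0.127     ] [ 0.57399641 -0.03193861  0.127     ] [ 0.60535001 -0.03489369  0.127     ] 0.06298509727706013 -5.384225149546051
[ 0.58062746 -0.03129342  0.127     ] [ 0.64227355 -0.03840771  0.127     ] [ 0.6114505  -0.03485056  0.127     ] 0.06205525205106705 173.41688745466053
toolyaw 13.800124315024869
cm [ 5.80395285e+01 -4.44322283e+01  1.23359890e-02]
```

>>> {"api": "apply_moves", "payload": {"steps": [{"dx": 4,"dy": -3,"rz": 2},{"dx": 8,"dy": -6.1,"rz": 4},{"dx": 12,"dy": -9.2,"rz": 6},{"dx": 16,"dy": -12.2,"rz": 8},{"dx": 20,"dy": -15.3,"rz": 10}]}}

```text
invalid input at $.steps[0]: expected keys dx, dy, dz, rx, ry, rz
```

```bash
cat > go.py <<'E'
from bench import get_state
import numpy as np,sys
from scipy.spatial.transform import Rotation as r
st=get_state();R=np.array(st['orientation']);t=np.array([float(x) for x in sys.argv[1:4]])
yaw=np.radians(float(sys.argv[4]));c,s=np.cos(yaw),np.sin(yaw)
G=np.array([[c,s,0],[s,-c,0],[0,0,-1]])
print(st['time'],st['position'],'cm',(R.T@(t-st['position'])*100).round(2),'rot',np.degrees(r.from_matrix(R.T@G).as_rotvec()).round(2),'j',np.round(st['joints'],2),'F',np.round(st['wrist_force'],1),np.round(st['wrist_torque'],2),st['gripper_width'],st['grip_force'])
E
python3 go.py .6066 -.0366 .22 -6
```

```text
0.1 [ 0.14894024 -0.60649883  0.21934556] cm [ 5.804e+01 -4.443e+01  1.000e-02] rot [-0.1   0.02 19.8 ] j [ 1.27  0.38  0.02  1.37 -0.01  1.39 -0.05] F [-0.3  0.1  1. ] [-0.06 -0.03 -0.  ] 0.9975986549396495 0.0
```

All six keys are required in each row.

>>> {"api": "apply_moves", "payload": {"steps": [{"dx": 4,"dy": -3.1,"dz": 0,"rx": 0,"ry": 0,"rz": 2},{"dx": 8,"dy": -6.1,"dz": 0,"rx": 0,"ry": 0,"rz": 4},{"dx": 12,"dy": -9.2,"dz": 0,"rx": 0,"ry": 0,"rz": 6},{"dx": 16,"dy": -12.2,"dz": 0,"rx": 0,"ry": 0,"rz": 8},{"dx": 20,"dy": -15.3,"dz": 0,"rx": 0,"ry": 0,"rz": 10}]}}

```text
time: 0.6
position: [0.3065, -0.4101, 0.22]
orientation: [[0.998, 0.065, -0.0], [0.065, -0.998, 0.0], [-0.0, -0.0, -1.0]]
wrist_force: [0.9, 0.3, -0.4]
gripper_width: 1.0
grip_force: 0.0
```

```bash
python3 go.py .6066 -.0366 .22 -6
```

```text
0.6 [ 0.30650156 -0.41014618  0.22000809] cm [ 32.37 -35.33   0.  ] rot [-0.02  0.02  9.72] j [ 0.97  0.14 -0.11  1.67  0.02  1.33 -0.65] F [ 0.9  0.3 -0.4] [-0.03 -0.05  0.03] 1.000135461916471 0.0
```

>>> {"api": "apply_moves", "payload": {"steps": [{"dx": 3.2,"dy": -3.5,"dz": 0,"rx": 0,"ry": 0,"rz": 2},{"dx": 6.5,"dy": -7.1,"dz": 0,"rx": 0,"ry": 0,"rz": 4},{"dx": 9.7,"dy": -10.6,"dz": 0,"rx": 0,"ry": 0,"rz": 6},{"dx": 12.9,"dy": -14.1,"dz": 0,"rx": 0,"ry": 0,"rz": 8},{"dx": 16.2,"dy": -17.7,"dz": 0,"rx": 0,"ry": 0,"rz": 9.7}]}}

```text
time: 1.1
position: [0.4562, -0.2232, 0.2202]
orientation: [[0.995, -0.105, -0.0], [-0.105, -0.995, -0.0], [-0.0, 0.0, -1.0]]
wrist_force: [0.8, -0.6, -0.0]
gripper_width: 1.003
grip_force: 0.0
```

```bash
python3 go.py .6066 -.0366 .22 -6
```

```text
1.1 [ 0.45616943 -0.22315659  0.22016535] cm [ 1.301e+01 -2.013e+01  1.000e-02] rot [ 0.    0.02 -0.01] j [ 0.66  0.15 -0.3   1.68  0.04  1.33 -1.32] F [ 0.8 -0.6 -0. ] [-0.07 -0.01 -0.05] 1.0033461085513895 0.0
```

>>> {"api": "apply_moves", "payload": {"steps": [{"dx": 2.8,"dy": -4.1,"dz": 0,"rx": 0,"ry": 0,"rz": 0},{"dx": 5.6,"dy": -8.2,"dz": 0,"rx": 0,"ry": 0,"rz": 0},{"dx": 8.4,"dy": -12.6,"dz": 0,"rx": 0,"ry": 0,"rz": 0},{"dx": 11.2,"dy": -16.9,"dz": 0,"rx": 0,"ry": 0,"rz": 0},{"dx": 13.0,"dy": -20.1,"dz": 0,"rx": 0,"ry": 0,"rz": 0}]}}

```text
time: 1.6
position: [0.6067, -0.0354, 0.2198]
orientation: [[0.995, -0.101, -0.001], [-0.101, -0.995, 0.001], [-0.001, -0.001, -1.0]]
wrist_force: [0.8, -0.0, 0.4]
gripper_width: 1.003
grip_force: 0.0
```

```bash
python3 go.py .6066 -.0366 .118 -6; python3 - <<'E'
from bench import *
from h import *
s=get_state();c=camera("wrist");np.savez('wrist.npz',**{k:np.array(v) for k,v in c.items()})
cv2.imwrite('pics/w1.png',c['image']);R=np.array(s['orientation']);T=np.eye(4);T[:3,:3]=R;T[:3,3]=s['position'];W=T@c['tool_from_camera'];np.savez('w1.npz',K=c['K'],W=W)
i=np.linalg.inv(W)@[.6066,-.0366,.127,1];print('expect',c['K']@[i[0],-i[1],-i[2]]/-i[2])
E
```

```text
1.6 [ 0.60665887 -0.03539048  0.21976464] cm [1.000e-02 1.300e-01 1.018e+01] rot [-0.05  0.04  0.18] j [ 0.32  0.38 -0.43  1.4   0.16  1.39 -1.78] F [ 0.8 -0.   0.4] [ 0.01 -0.1   0.01] 1.0030105246785104 0.0
expect [317.05931609 198.45202504   1.        ]
```

View pics/w1.png

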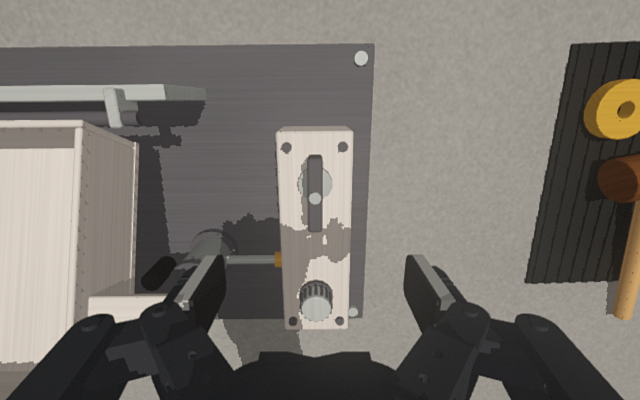

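The bar lies at wrist pixels (315,155)–(315,231), with its axis pin at (315,198) against an expected (317,198). It is aligned and centred, so I'll descend.

>>> {"api": "apply_moves", "payload": {"steps": [{"dx": 0,"dy": 0,"dz": 3,"rx": 0,"ry": 0,"rz": 0},{"dx": 0,"dy": 0,"dz": 6,"rx": 0,"ry": 0,"rz": 0},{"dx": 0,"dy": 0,"dz": 8.5,"rx": 0,"ry": 0,"rz": 0},{"dx": 0,"dy": 0,"dz": 10.2,"rx": 0,"ry": 0,"rz": 0},{"dx": 0,"dy": 0,"dz": 10.2,"rx": 0,"ry": 0,"rz": 0}]}}

```text
time: 2.15
position: [0.6033, -0.0383, 0.115]
orientation: [[0.995, -0.103, -0.006], [-0.103, -0.995, 0.0], [-0.006, 0.0, -1.0]]
wrist_force: [-0.5, -0.1, 0.2]
gripper_width: 1.003
grip_force: 0.0
```

>>> {"api": "apply_moves", "payload": {"steps": [{"dx": 0,"dy": 0,"dz": 0,"rx": 0,"ry": 0,"rz": 0},{"dx": 0,"dy": 0,"dz": 0,"rx": 0,"ry": 0,"rz": 0},{"dx": 0,"dy": 0,"dz": 0,"rx": 0,"ry": 0,"rz": 0},{"dx": 0,"dy": 0,"dz": 0,"rx": 0,"ry": 0,"rz": 0},{"dx": 0,"dy": 0,"dz": 0,"rx": 0,"ry": 0,"rz": 0}], "gripper": 255}}

```text
time: 2.65
position: [0.6058, -0.0382, 0.1189]
orientation: [[0.995, -0.103, 0.001], [-0.103, -0.995, -0.0], [0.001, -0.0, -1.0]]
wrist_force: [0.2, -0.9, 0.1]
gripper_width: 0.143
grip_force: 0.0
```

>>> {"api": "apply_moves", "payload": {"steps": [{"dx": 0,"dy": 0,"dz": 0,"rx": 0,"ry": 0,"rz": 0},{"dx": 0,"dy": 0,"dz": 0,"rx": 0,"ry": 0,"rz": 0},{"dx": 0,"dy": 0,"dz": 0,"rx": 0,"ry": 0,"rz": 0},{"dx": 0,"dy": 0,"dz": 0,"rx": 0,"ry": 0,"rz": 0},{"dx": 0,"dy": 0,"dz": 0,"rx": 0,"ry": 0,"rz": 0}]}}

```text
time: 3.15
position: [0.6056, -0.0381, 0.1183]
orientation: [[0.995, -0.103, -0.0], [-0.103, -0.995, 0.0], [-0.0, -0.0, -1.0]]
wrist_force: [0.1, -0.4, -0.0]
gripper_width: 0.002
grip_force: 0.0
```

```bash
python3 go.py .6066 -.0366 .118 -6
```

```text
3.15 [ 0.60556814 -0.03812347  0.1183027 ] cm [ 0.09 -0.16  0.03] rot [-0.   0.   0.1] j [ 0.32  0.45 -0.42  1.55  0.19  1.19 -1.8 ] F [ 0.1 -0.4 -0. ] [-0.   -0.   -0.01] 0.002153461495459826 0.0
```

The fingers closed fully with nothing between them, so I'll take a look.

```bash
python3 - <<'E'
from bench import *
import cv2,numpy as np
w=camera("wrist")['image'];s=camera("scene")['image'];t=camera("top")['image']
a=cv2.resize(s[90:290,170:370],(400,400));b=cv2.resize(t[130:330,340:540],(400,400))
o=np.zeros((600,800,3),np.uint8);o[:400,:400]=a;o[:400,400:]=b;o[400:,200:520]=cv2.resize(w,(320,200))
cv2.imwrite('pics/chk.png',o)
E
```

```text
(no output)
```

View pics/chk.png

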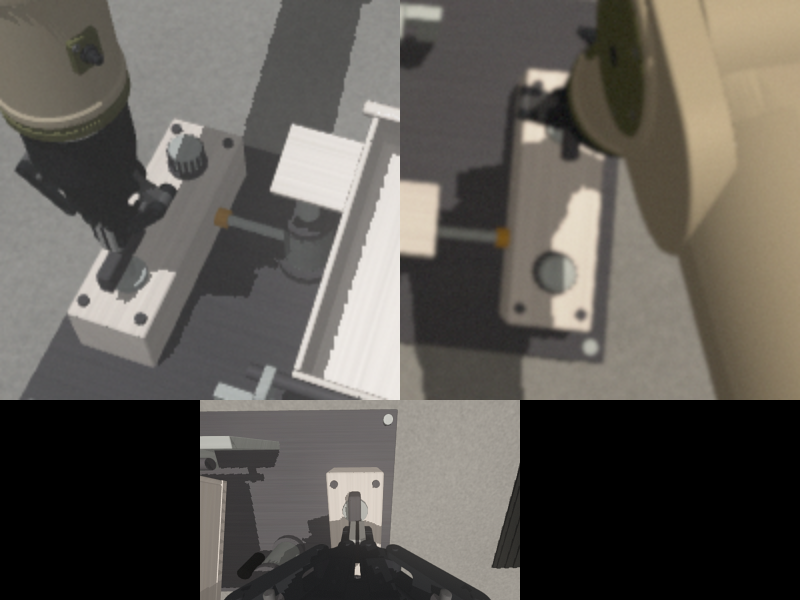

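The scene view shows the gripper at the bar, but the pad contact is unclear. I'll enlarge the wrist view.

```bash
python3 - <<'E'
from bench import *
import cv2,numpy as np
s0=get_state();c=camera("wrist");w=c['image'];s=camera("scene")['image']
o=np.zeros((480,800,3),np.uint8);o[:480,:400]=cv2.resize(w[130:370,220:420],(400,480),interpolation=2);o[:480,400:]=cv2.resize(s[165:261,200:280],(400,480),interpolation=2)
cv2.imwrite('pics/chk2.png',o)
T=np.eye(4);T[:3,:3]=s0['orientation'];T[:3,3]=s0['position'];W=T@c['tool_from_camera']
for p in([.6066,-.0366,.127,1],[*s0['position'],1]):
    i=np.linalg.inv(W)@p;print(c['K']@[i[0],-i[1],-i[2]]/-i[2])
print(c['tool_from_camera'])
E
```

```text
[312.79248656 255.16094088   1.        ]
[315.86357161 249.09014616   1.        ]
[[-8.90120401e-05  9.53197408e-01  3.02348630e-01  7.81781048e-02]
 [ 9.99998467e-01 -4.43850330e-04  1.69370335e-03 -5.82622401e-04]
 [ 1.74863119e-03  3.02348317e-01 -9.53195907e-01 -1.54266383e-01]
 [ 0.00000000e+00  0.00000000e+00  0.00000000e+00  1.00000000e+00]]
```

View pics/chk2.png

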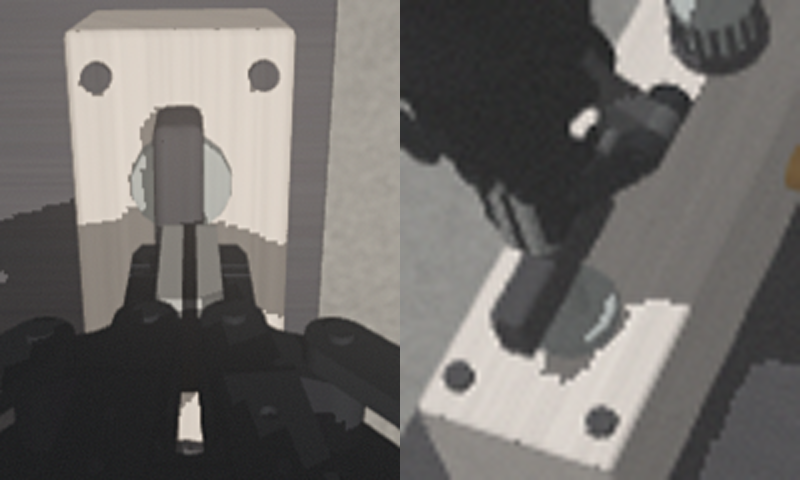

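```bash
python3 - <<'E'
from bench import *
import numpy as np
s0=get_state();c=camera("wrist");print(s0['position'],s0['gripper_width'],s0['grip_force'],s0['wrist_force'])
R=np.array(s0['orientation']);T=np.eye(4);T[:3,:3]=R;T[:3,3]=s0['position'];W=T@c['tool_from_camera']
def pr(p):
    i=np.linalg.inv(W)@[*p,1];return (c['K']@[i[0],-i[1],-i[2]]/-i[2])[:2].round(1)
for p in([.656,-.004,.075],[.652,-.078,.075],[.6394,-.040,.127],[.6394,-.040,.103]):print(p,pr(p))
for d in((0,0,0),(0,0,.022),(.011,0,.022),(.011,.008,.022),(.011,-.008,.022)):print(d,pr(s0['position']+R@d))
E
```

```text
[ 0.60559178 -0.03814586  0.11833525] 0.004108088065301097 0.0 [0.42273317 0.31346691 0.22722146]
[0.656, -0.004, 0.075] [254.9 152.6]
[0.652, -0.078, 0.075] [370.4 147. ]
[0.6394, -0.04, 0.127] [312.7 195.3]
[0.6394, -0.04, 0.103] [313. 183.]
(0, 0, 0) [315.9 249.1]
(0, 0, 0.022) [315.8 232.9]
(0.011, 0, 0.022) [315.8 216.4]
(0.011, 0.008, 0.022) [328.9 216.4]
(0.011, -0.008, 0.022) [302.7 216.3]
```

```bash
python3 - <<'E'
import bench,numpy as np
print([x for x in dir(bench) if x[0]!='_'],getattr(bench,'finger_overhang',None))
s=bench.get_state();print(list(s))
c=np.load('wrist.npz');M=np.linalg.inv(c['tool_from_camera']);K=c['K']
def pr(d):
    i=M@[*d,1];return (K@[i[0],-i[1],-i[2]]/-i[2])[:2].round(0)
for z in(-.03,-.02,-.01,0,.01,.02):print(z,'open',pr((.011,-.0425,z)),pr((-.011,-.0425,z)),'shut',pr((.011,-.008,z)))
E
```

```text
['IKError', 'camera', 'finger_overhang', 'get_state', 'sign_off'] 0.022
['time', 'joints', 'qvel', 'joint_efforts', 'position', 'orientation', 'wrist_force', 'wrist_torque', 'grip_force', 'gripper_width']
-0.03 open [222. 257.] [226. 299.] shut [298. 258.]
-0.02 open [228. 247.] [232. 287.] shut [299. 247.]
-0.01 open [233. 239.] [236. 276.] shut [300. 239.]
0 open [238. 231.] [241. 267.] shut [301. 231.]
0.01 open [242. 224.] [244. 258.] shut [302. 224.]
0.02 open [246. 217.] [248. 250.] shut [303. 218.]
```

The measured finger corners (open (222,257), shut (299,242)) put the real fingertips about 13 mm behind the TCP when shut. The fingers therefore closed just above the bar. I'll open, shift slightly, and go about 3 cm lower in stages while watching the force.

>>> {"api": "apply_moves", "payload": {"steps": [{"dx": 0.1,"dy": -0.15,"dz": 0,"rx": 0,"ry": 0,"rz": 0},{"dx": 0.1,"dy": -0.15,"dz": 0,"rx": 0,"ry": 0,"rz": 0},{"dx": 0.1,"dy": -0.15,"dz": 0,"rx": 0,"ry": 0,"rz": 0},{"dx": 0.1,"dy": -0.15,"dz": 0,"rx": 0,"ry": 0,"rz": 0},{"dx": 0.1,"dy": -0.15,"dz": 0,"rx": 0,"ry": 0,"rz": 0}], "gripper": 0}}

```text
time: 3.95
position: [0.6067, -0.0368, 0.1183]
orientation: [[0.995, -0.103, -0.0], [-0.103, -0.995, 0.0], [-0.0, -0.0, -1.0]]
wrist_force: [-0.3, -0.0, -0.9]
gripper_width: 0.848
grip_force: 0.0
```

>>> {"api": "apply_moves", "payload": {"steps": [{"dx": 0,"dy": 0,"dz": 0.4,"rx": 0,"ry": 0,"rz": 0},{"dx": 0,"dy": 0,"dz": 0.8,"rx": 0,"ry": 0,"rz": 0},{"dx": 0,"dy": 0,"dz": 1.2,"rx": 0,"ry": 0,"rz": 0},{"dx": 0,"dy": 0,"dz": 1.6,"rx": 0,"ry": 0,"rz": 0},{"dx": 0,"dy": 0,"dz": 2.0,"rx": 0,"ry": 0,"rz": 0}]}}

```text
time: 4.45
position: [0.6066, -0.0368, 0.0978]
orientation: [[0.995, -0.103, -0.0], [-0.103, -0.995, 0.0], [-0.0, -0.0, -1.0]]
wrist_force: [-0.3, 0.2, 0.3]
gripper_width: 1.0
grip_force: 0.0
```

```bash
python3 go.py .6066 -.0366 .085 -6;python3 - <<'E'
from bench import *
import cv2,numpy as np
w=camera("wrist")['image'];s=camera("scene")['image']
o=np.zeros((480,800,3),np.uint8);o[:480,:400]=cv2.resize(w[130:370,200:440],(400,480),interpolation=2);o[:480,400:]=cv2.resize(s[145:265,200:300],(400,480),interpolation=2)
cv2.imwrite('pics/chk3.png',o)
E
```

```text
4.45 [ 0.60661859 -0.0367611   0.09782233] cm [-0.   -0.02  1.28] rot [-0.01  0.02  0.1 ] j [ 0.32  0.47 -0.41  1.57  0.2   1.15 -1.81] F [-0.3  0.2  0.3] [ 0.05 -0.03 -0.07] 1.0001962948094258 0.0
```

View pics/chk3.png

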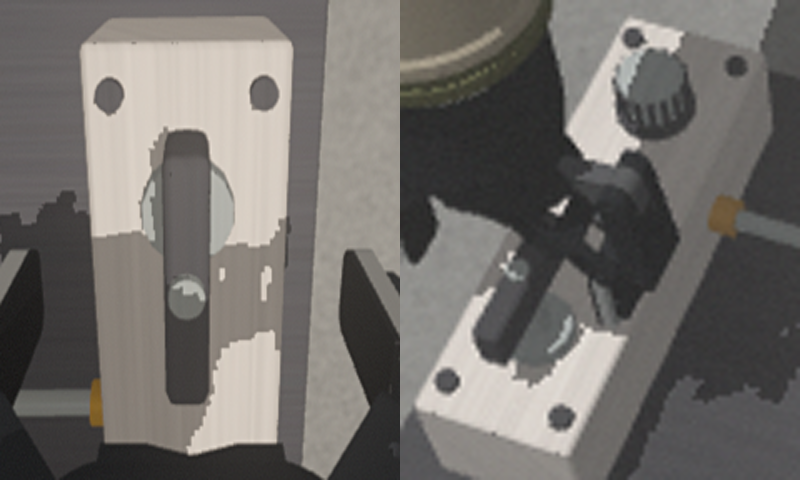

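The open fingers straddle the bar: tips at crop columns 40 and 340, bar at 186, pin at (186,296). The open tips are about level with the bar's top, so I'll go 1.4 cm lower and close.

>>> {"api": "apply_moves", "payload": {"steps": [{"dx": 0,"dy": -0.1,"dz": 0.4,"rx": 0,"ry": 0,"rz": 0},{"dx": 0,"dy": -0.1,"dz": 0.8,"rx": 0,"ry": 0,"rz": 0},{"dx": 0,"dy": -0.1,"dz": 1.2,"rx": 0,"ry": 0,"rz": 0},{"dx": 0,"dy": -0.1,"dz": 1.4,"rx": 0,"ry": 0,"rz": 0},{"dx": 0,"dy": -0.1,"dz": 1.4,"rx": 0,"ry": 0,"rz": 0}]}}

```text
time: 5.05
position: [0.6066, -0.0358, 0.0839]
orientation: [[0.995, -0.103, -0.001], [-0.103, -0.995, 0.0], [-0.001, -0.0, -1.0]]
wrist_force: [-0.5, -0.3, -0.4]
gripper_width: 0.999
grip_force: 0.0
```

>>> {"api": "apply_moves", "payload": {"steps": [{"dx": 0,"dy": 0,"dz": 0,"rx": 0,"ry": 0,"rz": 0},{"dx": 0,"dy": 0,"dz": 0,"rx": 0,"ry": 0,"rz": 0},{"dx": 0,"dy": 0,"dz": 0,"rx": 0,"ry": 0,"rz": 0},{"dx": 0,"dy": 0,"dz": 0,"rx": 0,"ry": 0,"rz": 0},{"dx": 0,"dy": 0,"dz": 0,"rx": 0,"ry": 0,"rz": 0}], "gripper": 255}}

```text
time: 5.55
position: [0.6069, -0.0356, 0.0845]
orientation: [[0.995, -0.103, 0.0], [-0.103, -0.995, 0.0], [0.0, -0.0, -1.0]]
wrist_force: [-1.3, 7.8, 7.1]
gripper_width: 0.143
grip_force: 30.2
```

>>> {"api": "apply_moves", "payload": {"steps": [{"dx": 0,"dy": 0,"dz": 0,"rx": 0,"ry": 0,"rz": 0},{"dx": 0,"dy": 0,"dz": 0,"rx": 0,"ry": 0,"rz": 0},{"dx": 0,"dy": 0,"dz": 0,"rx": 0,"ry": 0,"rz": 0},{"dx": 0,"dy": 0,"dz": 0,"rx": 0,"ry": 0,"rz": 0},{"dx": 0,"dy": 0,"dz": 0,"rx": 0,"ry": 0,"rz": 0}]}}

```text
time: 6.05
position: [0.6069, -0.0355, 0.0845]
orientation: [[0.995, -0.103, 0.0], [-0.103, -0.995, 0.0], [0.0, -0.0, -1.0]]
wrist_force: [-0.7, 1.9, 3.2]
gripper_width: 0.145
grip_force: 59.6
```

```bash
python3 go.py .6066 -.0366 .085 -6
```

```text
6.05 [ 0.60693057 -0.03554001  0.08453014] cm [-0.02  0.11 -0.05] rot [-0.02 -0.02  0.11] j [ 0.31  0.48 -0.41  1.58  0.21  1.13 -1.82] F [-0.7  1.9  3.2] [0.32 0.24 0.09] 0.14467232547274161 59.612580835819244
```

Gripped (59 N, 12 mm opening). Now I'll turn counter-clockwise, starting with half.

>>> {"api": "apply_moves", "payload": {"steps": [{"dx": 0,"dy": 0,"dz": 0,"rx": 0,"ry": 0,"rz": -4},{"dx": 0,"dy": 0,"dz": 0,"rx": 0,"ry": 0,"rz": -8},{"dx": 0,"dy": 0,"dz": 0,"rx": 0,"ry": 0,"rz": -12},{"dx": 0,"dy": 0,"dz": 0,"rx": 0,"ry": 0,"rz": -16},{"dx": 0,"dy": 0,"dz": 0,"rx": 0,"ry": 0,"rz": -18}]}}

```text
time: 6.55
position: [0.6069, -0.0357, 0.0845]
orientation: [[0.977, 0.212, 0.0], [0.212, -0.977, 0.0], [0.0, -0.0, -1.0]]
wrist_force: [-1.4, 0.0, 3.0]
gripper_width: 0.142
grip_force: 59.8
```

```bash
python3 go.py .6066 -.0366 .085 30
```

```text
6.55 [ 0.60692415 -0.03566008  0.08454282] cm [-0.05  0.08 -0.05] rot [-1.000e-02 -2.000e-02 -1.777e+01] j [ 0.36  0.49 -0.47  1.58  0.24  1.13 -1.53] F [-1.4  0.   3. ] [ 0.22  0.27 -0.27] 0.14217291058246903 59.840218126773834
```

Torque is −0.27 N m, so this is just valve friction. I'll turn the rest.

>>> {"api": "apply_moves", "payload": {"steps": [{"dx": 0,"dy": 0,"dz": 0,"rx": 0,"ry": 0,"rz": -4},{"dx": 0,"dy": 0,"dz": 0,"rx": 0,"ry": 0,"rz": -8},{"dx": 0,"dy": 0,"dz": 0,"rx": 0,"ry": 0,"rz": -12},{"dx": 0,"dy": 0,"dz": 0,"rx": 0,"ry": 0,"rz": -16},{"dx": 0,"dy": 0,"dz": 0,"rx": 0,"ry": 0,"rz": -18}]}}

```text
time: 7.05
position: [0.607, -0.0358, 0.0845]
orientation: [[0.864, 0.503, 0.0], [0.503, -0.864, 0.0], [0.0, -0.0, -1.0]]
wrist_force: [-2.2, 0.9, 2.5]
gripper_width: 0.139
grip_force: 59.8
```

```bash
cat > bin.py <<'E'
from bench import *
import cv2,numpy as np,glob
from h import ray
# track the lip: fraction of bright pixels near lip in the top & scene views vs. the first and previous pictures
st=get_state();print(st['time'],np.round(st['wrist_force'],1),np.round(st['wrist_torque'],2))
i=camera("scene")['image'];a=i[120:350,330:500]
f=np.load('scene.npz')['image'][120:350,330:500]
try:p=cv2.imread('pics/prev.png')
except:p=None
print('vs start',cv2.absdiff(a,f).mean(),'vs prev',None if p is None else cv2.absdiff(a,p[120:350,330:500]).mean())
cv2.imwrite('pics/prev.png',i)
E
python3 bin.py;python3 go.py .6066 -.0366 .085 30
```

```text
7.05 [-2.2  0.9  2.5] [ 0.23  0.17 -0.21]
vs start 15.2931031543052 vs prev None
7.1 [ 0.60697199 -0.03576525  0.08453296] cm [-0.07  0.05 -0.05] rot [-0.   -0.02  0.29] j [ 0.4   0.5  -0.53  1.58  0.27  1.14 -1.23] F [-0.5  1.2  3.3] [ 0.14  0.23 -0.06] 0.1425121492762107 59.87518608570099[ WARN:0@0.421] global loadsave.cpp:275 findDecoder imread_('pics/prev.png'): can't open/read file: check file path/integrity
```

Valve is at about 36°. Now I'll wait for the bin to sink.

>>> {"api": "apply_moves", "payload": {"steps": [{"dx": 0,"dy": 0,"dz": 0,"rx": 0,"ry": 0,"rz": 0},{"dx": 0,"dy": 0,"dz": 0,"rx": 0,"ry": 0,"rz": 0},{"dx": 0,"dy": 0,"dz": 0,"rx": 0,"ry": 0,"rz": 0},{"dx": 0,"dy": 0,"dz": 0,"rx": 0,"ry": 0,"rz": 0},{"dx": 0,"dy": 0,"dz": 0,"rx": 0,"ry": 0,"rz": 0}]}}

```text
time: 7.6
position: [0.607, -0.0358, 0.0845]
orientation: [[0.865, 0.501, 0.0], [0.501, -0.865, -0.0], [0.0, 0.0, -1.0]]
wrist_force: [-0.1, 0.2, 5.8]
gripper_width: 0.148
grip_force: 60.1
```

>>> {"api": "apply_moves", "payload": {"steps": [{"dx": 0,"dy": 0,"dz": 0,"rx": 0,"ry": 0,"rz": 0},{"dx": 0,"dy": 0,"dz": 0,"rx": 0,"ry": 0,"rz": 0},{"dx": 0,"dy": 0,"dz": 0,"rx": 0,"ry": 0,"rz": 0},{"dx": 0,"dy": 0,"dz": 0,"rx": 0,"ry": 0,"rz": 0},{"dx": 0,"dy": 0,"dz": 0,"rx": 0,"ry": 0,"rz": 0}]}}

```text
time: 8.1
position: [0.607, -0.0358, 0.0845]
orientation: [[0.865, 0.501, 0.0], [0.501, -0.865, -0.0], [0.0, 0.0, -1.0]]
wrist_force: [-0.5, 0.6, 4.6]
gripper_width: 0.141
grip_force: 60.1
```

```bash
python3 bin.py
```

```text
8.1 [-0.5  0.6  4.6] [0.14 0.17 0.07]
vs start 18.041312872975276 vs prev 6.2132566069906225
```

>>> {"api": "apply_moves", "payload": {"steps": [{"dx": 0,"dy": 0,"dz": 0,"rx": 0,"ry": 0,"rz": 0},{"dx": 0,"dy": 0,"dz": 0,"rx": 0,"ry": 0,"rz": 0},{"dx": 0,"dy": 0,"dz": 0,"rx": 0,"ry": 0,"rz": 0},{"dx": 0,"dy": 0,"dz": 0,"rx": 0,"ry": 0,"rz": 0},{"dx": 0,"dy": 0,"dz": 0,"rx": 0,"ry": 0,"rz": 0}]}}

```text
time: 8.65
position: [0.607, -0.0358, 0.0845]
orientation: [[0.865, 0.501, 0.0], [0.501, -0.865, -0.0], [0.0, 0.0, -1.0]]
wrist_force: [-1.4, 0.8, 5.0]
gripper_width: 0.144
grip_force: 60.1
```

>>> {"api": "apply_moves", "payload": {"steps": [{"dx": 0,"dy": 0,"dz": 0,"rx": 0,"ry": 0,"rz": 0},{"dx": 0,"dy": 0,"dz": 0,"rx": 0,"ry": 0,"rz": 0},{"dx": 0,"dy": 0,"dz": 0,"rx": 0,"ry": 0,"rz": 0},{"dx": 0,"dy": 0,"dz": 0,"rx": 0,"ry": 0,"rz": 0},{"dx": 0,"dy": 0,"dz": 0,"rx": 0,"ry": 0,"rz": 0}]}}

```text
time: 9.15
position: [0.607, -0.0358, 0.0845]
orientation: [[0.865, 0.501, 0.0], [0.501, -0.865, -0.0], [0.0, 0.0, -1.0]]
wrist_force: [-0.7, 1.4, 4.6]
gripper_width: 0.14
grip_force: 60.1
```

```bash
python3 bin.py
```

```text
9.15 [-0.7  1.4  4.6] [0.12 0.2  0.05]
vs start 20.253998294970163 vs prev 7.413333333333333
```

>>> {"api": "apply_moves", "payload": {"steps": [{"dx": 0,"dy": 0,"dz": 0,"rx": 0,"ry": 0,"rz": 0},{"dx": 0,"dy": 0,"dz": 0,"rx": 0,"ry": 0,"rz": 0},{"dx": 0,"dy": 0,"dz": 0,"rx": 0,"ry": 0,"rz": 0},{"dx": 0,"dy": 0,"dz": 0,"rx": 0,"ry": 0,"rz": 0},{"dx": 0,"dy": 0,"dz": 0,"rx": 0,"ry": 0,"rz": 0}]}}

```text
time: 9.7
position: [0.607, -0.0358, 0.0845]
orientation: [[0.865, 0.501, 0.0], [0.501, -0.865, -0.0], [0.0, 0.0, -1.0]]
wrist_force: [-1.2, 1.5, 4.7]
gripper_width: 0.138
grip_force: 60.1
```

>>> {"api": "apply_moves", "payload": {"steps": [{"dx": 0,"dy": 0,"dz": 0,"rx": 0,"ry": 0,"rz": 0},{"dx": 0,"dy": 0,"dz": 0,"rx": 0,"ry": 0,"rz": 0},{"dx": 0,"dy": 0,"dz": 0,"rx": 0,"ry": 0,"rz": 0},{"dx": 0,"dy": 0,"dz": 0,"rx": 0,"ry": 0,"rz": 0},{"dx": 0,"dy": 0,"dz": 0,"rx": 0,"ry": 0,"rz": 0}]}}

```text
time: 10.2
position: [0.607, -0.0358, 0.0845]
orientation: [[0.865, 0.501, 0.0], [0.501, -0.865, -0.0], [0.0, 0.0, -1.0]]
wrist_force: [-1.2, 1.2, 5.2]
gripper_width: 0.145
grip_force: 60.1
```

```bash
python3 bin.py
```

```text
10.2 [-1.2  1.2  5.2] [0.12 0.17 0.09]
vs start 22.10709292412617 vs prev 7.445694799658994
```

>>> {"api": "apply_moves", "payload": {"steps": [{"dx": 0,"dy": 0,"dz": 0,"rx": 0,"ry": 0,"rz": 0},{"dx": 0,"dy": 0,"dz": 0,"rx": 0,"ry": 0,"rz": 0},{"dx": 0,"dy": 0,"dz": 0,"rx": 0,"ry": 0,"rz": 0},{"dx": 0,"dy": 0,"dz": 0,"rx": 0,"ry": 0,"rz": 0},{"dx": 0,"dy": 0,"dz": 0,"rx": 0,"ry": 0,"rz": 0}]}}

```text
time: 10.75
position: [0.607, -0.0358, 0.0845]
orientation: [[0.865, 0.501, 0.0], [0.501, -0.865, -0.0], [0.0, 0.0, -1.0]]
wrist_force: [-0.9, 0.6, 4.9]
gripper_width: 0.143
grip_force: 60.1
```

>>> {"api": "apply_moves", "payload": {"steps": [{"dx": 0,"dy": 0,"dz": 0,"rx": 0,"ry": 0,"rz": 0},{"dx": 0,"dy": 0,"dz": 0,"rx": 0,"ry": 0,"rz": 0},{"dx": 0,"dy": 0,"dz": 0,"rx": 0,"ry": 0,"rz": 0},{"dx": 0,"dy": 0,"dz": 0,"rx": 0,"ry": 0,"rz": 0},{"dx": 0,"dy": 0,"dz": 0,"rx": 0,"ry": 0,"rz": 0}]}}

```text
time: 11.25
position: [0.607, -0.0358, 0.0845]
orientation: [[0.865, 0.501, 0.0], [0.501, -0.865, -0.0], [0.0, 0.0, -1.0]]
wrist_force: [-1.0, 0.6, 5.3]
gripper_width: 0.142
grip_force: 60.1
```

```bash
python3 bin.py
```

```text
11.25 [-1.   0.6  5.3] [0.11 0.16 0.1 ]
vs start 23.07000852514919 vs prev 7.048883205456096
```

>>> {"api": "apply_moves", "payload": {"steps": [{"dx": 0,"dy": 0,"dz": 0,"rx": 0,"ry": 0,"rz": 0},{"dx": 0,"dy": 0,"dz": 0,"rx": 0,"ry": 0,"rz": 0},{"dx": 0,"dy": 0,"dz": 0,"rx": 0,"ry": 0,"rz": 0},{"dx": 0,"dy": 0,"dz": 0,"rx": 0,"ry": 0,"rz": 0},{"dx": 0,"dy": 0,"dz": 0,"rx": 0,"ry": 0,"rz": 0}]}}

```text
time: 11.8
position: [0.607, -0.0358, 0.0845]
orientation: [[0.865, 0.501, 0.0], [0.501, -0.865, -0.0], [0.0, 0.0, -1.0]]
wrist_force: [-1.0, 0.4, 5.4]
gripper_width: 0.143
grip_force: 60.1
```

>>> {"api": "apply_moves", "payload": {"steps": [{"dx": 0,"dy": 0,"dz": 0,"rx": 0,"ry": 0,"rz": 0},{"dx": 0,"dy": 0,"dz": 0,"rx": 0,"ry": 0,"rz": 0},{"dx": 0,"dy": 0,"dz": 0,"rx": 0,"ry": 0,"rz": 0},{"dx": 0,"dy": 0,"dz": 0,"rx": 0,"ry": 0,"rz": 0},{"dx": 0,"dy": 0,"dz": 0,"rx": 0,"ry": 0,"rz": 0}]}}

```text
time: 12.3
position: [0.607, -0.0358, 0.0845]
orientation: [[0.865, 0.501, 0.0], [0.501, -0.865, -0.0], [0.0, 0.0, -1.0]]
wrist_force: [-0.6, 0.2, 5.1]
gripper_width: 0.142
grip_force: 60.1
```

```bash
python3 bin.py
```

```text
12.3 [-0.6  0.2  5.1] [0.13 0.21 0.07]
vs start 23.588849104859335 vs prev 6.504398976982097
```

It is still sinking steadily, so I'll keep waiting.

>>> {"api": "apply_moves", "payload": {"steps": [{"dx": 0,"dy": 0,"dz": 0,"rx": 0,"ry": 0,"rz": 0},{"dx": 0,"dy": 0,"dz": 0,"rx": 0,"ry": 0,"rz": 0},{"dx": 0,"dy": 0,"dz": 0,"rx": 0,"ry": 0,"rz": 0},{"dx": 0,"dy": 0,"dz": 0,"rx": 0,"ry": 0,"rz": 0},{"dx": 0,"dy": 0,"dz": 0,"rx": 0,"ry": 0,"rz": 0}]}}

```text
time: 12.85
position: [0.607, -0.0358, 0.0845]
orientation: [[0.865, 0.501, 0.0], [0.501, -0.865, -0.0], [0.0, 0.0, -1.0]]
wrist_force: [-0.8, 0.5, 5.3]
gripper_width: 0.143
grip_force: 60.1
```

>>> {"api": "apply_moves", "payload": {"steps": [{"dx": 0,"dy": 0,"dz": 0,"rx": 0,"ry": 0,"rz": 0},{"dx": 0,"dy": 0,"dz": 0,"rx": 0,"ry": 0,"rz": 0},{"dx": 0,"dy": 0,"dz": 0,"rx": 0,"ry": 0,"rz": 0},{"dx": 0,"dy": 0,"dz": 0,"rx": 0,"ry": 0,"rz": 0},{"dx": 0,"dy": 0,"dz": 0,"rx": 0,"ry": 0,"rz": 0}]}}

```text
time: 13.35
position: [0.607, -0.0358, 0.0845]
orientation: [[0.865, 0.501, 0.0], [0.501, -0.865, -0.0], [0.0, 0.0, -1.0]]
wrist_force: [-1.3, 0.5, 4.5]
gripper_width: 0.144
grip_force: 60.1
```

```bash
python3 bin.py
```

```text
13.35 [-1.3  0.5  4.5] [0.14 0.21 0.07]
vs start 23.65994032395567 vs prev 1.2207416879795396
```

>>> {"api": "apply_moves", "payload": {"steps": [{"dx": 0,"dy": 0,"dz": 0,"rx": 0,"ry": 0,"rz": 0},{"dx": 0,"dy": 0,"dz": 0,"rx": 0,"ry": 0,"rz": 0},{"dx": 0,"dy": 0,"dz": 0,"rx": 0,"ry": 0,"rz": 0},{"dx": 0,"dy": 0,"dz": 0,"rx": 0,"ry": 0,"rz": 0},{"dx": 0,"dy": 0,"dz": 0,"rx": 0,"ry": 0,"rz": 0}]}}

```text
time: 13.9
position: [0.607, -0.0358, 0.0845]
orientation: [[0.865, 0.501, 0.0], [0.501, -0.865, 0.0], [0.0, 0.0, -1.0]]
wrist_force: [-1.0, 1.3, 5.3]
gripper_width: 0.142
grip_force: 60.1
```

>>> {"api": "apply_moves", "payload": {"steps": [{"dx": 0,"dy": 0,"dz": 0,"rx": 0,"ry": 0,"rz": 0},{"dx": 0,"dy": 0,"dz": 0,"rx": 0,"ry": 0,"rz": 0},{"dx": 0,"dy": 0,"dz": 0,"rx": 0,"ry": 0,"rz": 0},{"dx": 0,"dy": 0,"dz": 0,"rx": 0,"ry": 0,"rz": 0},{"dx": 0,"dy": 0,"dz": 0,"rx": 0,"ry": 0,"rz": 0}]}}

```text
time: 14.4
position: [0.607, -0.0358, 0.0845]
orientation: [[0.865, 0.501, 0.0], [0.501, -0.865, -0.0], [0.0, 0.0, -1.0]]
wrist_force: [-1.2, 0.9, 5.7]
gripper_width: 0.138
grip_force: 60.1
```

```bash
python3 bin.py
```

```text
14.4 [-1.2  0.9  5.7] [0.12 0.2  0.12]
vs start 23.6787041773231 vs prev 1.1822762148337596
```

>>> {"api": "apply_moves", "payload": {"steps": [{"dx": 0,"dy": 0,"dz": 0,"rx": 0,"ry": 0,"rz": 0},{"dx": 0,"dy": 0,"dz": 0,"rx": 0,"ry": 0,"rz": 0},{"dx": 0,"dy": 0,"dz": 0,"rx": 0,"ry": 0,"rz": 0},{"dx": 0,"dy": 0,"dz": 0,"rx": 0,"ry": 0,"rz": 0},{"dx": 0,"dy": 0,"dz": 0,"rx": 0,"ry": 0,"rz": 0}]}}

```text
time: 14.95
position: [0.607, -0.0358, 0.0845]
orientation: [[0.865, 0.501, 0.0], [0.501, -0.865, -0.0], [0.0, 0.0, -1.0]]
wrist_force: [-1.8, 0.3, 5.1]
gripper_width: 0.14
grip_force: 60.1
```

```bash
python3 bin.py; cp pics/prev.png pics/s5.png
```

```text
14.95 [-1.8  0.3  5.1] [0.14 0.27 0.01]
vs start 23.55768968456948 vs prev 1.2375873827791986
```

View pics/s5.png

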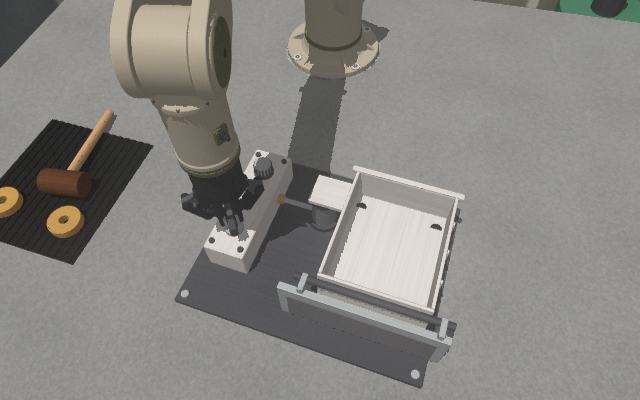

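The bin has settled level: its lip, at (410,180), has stopped moving. Now I'll turn the valve shut, with slight pressure into the stop.

>>> {"api": "apply_moves", "payload": {"steps": [{"dx": 0,"dy": 0,"dz": 0,"rx": 0,"ry": 0,"rz": 6},{"dx": 0,"dy": 0,"dz": 0,"rx": 0,"ry": 0,"rz": 13},{"dx": 0,"dy": 0,"dz": 0,"rx": 0,"ry": 0,"rz": 20},{"dx": 0,"dy": 0,"dz": 0,"rx": 0,"ry": 0,"rz": 27},{"dx": 0,"dy": 0,"dz": 0,"rx": 0,"ry": 0,"rz": 33}]}}

```text
time: 15.5
position: [0.6069, -0.0356, 0.0845]
orientation: [[0.998, -0.055, 0.0], [-0.055, -0.998, 0.0], [0.0, -0.0, -1.0]]
wrist_force: [-0.6, 0.9, 5.6]
gripper_width: 0.144
grip_force: 60.4
```

>>> {"api": "apply_moves", "payload": {"steps": [{"dx": 0,"dy": 0,"dz": 0,"rx": 0,"ry": 0,"rz": 1},{"dx": 0,"dy": 0,"dz": 0,"rx": 0,"ry": 0,"rz": 2},{"dx": 0,"dy": 0,"dz": 0,"rx": 0,"ry": 0,"rz": 3},{"dx": 0,"dy": 0,"dz": 0,"rx": 0,"ry": 0,"rz": 4},{"dx": 0,"dy": 0,"dz": 0,"rx": 0,"ry": 0,"rz": 4}]}}

```text
time: 16.0
position: [0.6069, -0.0355, 0.0845]
orientation: [[0.993, -0.117, 0.0], [-0.117, -0.993, -0.0], [0.0, 0.0, -1.0]]
wrist_force: [-1.4, 0.9, 5.6]
gripper_width: 0.143
grip_force: 62.2
```

```bash
python3 go.py .6066 -.0366 .085 -6
```

```text
16.0 [ 0.60693478 -0.0355442   0.08452081] cm [-0.02  0.11 -0.05] rot [ 0.01 -0.02 -0.74] j [ 0.31  0.48 -0.41  1.58  0.2   1.12 -1.83] F [-1.4  0.9  5.6] [0.09 0.24 0.72] 0.14257020310469445 62.15376600623131
```

Torque is 0.72 N m, well over friction, so it is on the stop. I'll let go and rise.

>>> {"api": "apply_moves", "payload": {"steps": [{"dx": 0,"dy": 0,"dz": 0,"rx": 0,"ry": 0,"rz": 0},{"dx": 0,"dy": 0,"dz": 0,"rx": 0,"ry": 0,"rz": 0},{"dx": 0,"dy": 0,"dz": 0,"rx": 0,"ry": 0,"rz": 0},{"dx": 0,"dy": 0,"dz": 0,"rx": 0,"ry": 0,"rz": 0},{"dx": 0,"dy": 0,"dz": 0,"rx": 0,"ry": 0,"rz": 0}], "gripper": 0}}

```text
time: 16.5
position: [0.6068, -0.0359, 0.0842]
orientation: [[0.993, -0.12, -0.0], [-0.12, -0.993, 0.0], [-0.0, -0.0, -1.0]]
wrist_force: [-0.4, 0.8, -0.1]
gripper_width: 0.972
grip_force: 0.0
```

>>> {"api": "apply_moves", "payload": {"steps": [{"dx": 0,"dy": 0,"dz": -1,"rx": 0,"ry": 0,"rz": 0},{"dx": 0,"dy": 0,"dz": -3,"rx": 0,"ry": 0,"rz": 0},{"dx": 0,"dy": 0,"dz": -6,"rx": 0,"ry": 0,"rz": 0},{"dx": 0,"dy": 0,"dz": -9,"rx": 0,"ry": 0,"rz": 0},{"dx": 0,"dy": 0,"dz": -12,"rx": 0,"ry": 0,"rz": 0}]}}

```text
time: 17.0
position: [0.6068, -0.0357, 0.2065]
orientation: [[0.993, -0.12, 0.001], [-0.12, -0.993, 0.0], [0.001, -0.0, -1.0]]
wrist_force: [0.1, -1.1, 0.6]
gripper_width: 1.001
grip_force: 0.0
```

>>> {"api": "apply_moves", "payload": {"steps": [{"dx": 0,"dy": 0,"dz": 0,"rx": 0,"ry": 0,"rz": 0},{"dx": 0,"dy": 0,"dz": 0,"rx": 0,"ry": 0,"rz": 0},{"dx": 0,"dy": 0,"dz": 0,"rx": 0,"ry": 0,"rz": 0},{"dx": 0,"dy": 0,"dz": 0,"rx": 0,"ry": 0,"rz": 0},{"dx": 0,"dy": 0,"dz": 0,"rx": 0,"ry": 0,"rz": 0}]}}

```text
time: 17.5
position: [0.6064, -0.0358, 0.2034]
orientation: [[0.993, -0.12, -0.002], [-0.12, -0.993, 0.0], [-0.002, -0.0, -1.0]]
wrist_force: [-0.5, 0.3, 0.4]
gripper_width: 1.0
grip_force: 0.0
```

```bash
python3 bin.py; python3 - <<'E'
from bench import *
import cv2
cv2.imwrite('pics/end.png',camera('wrist')['image'])
E
```

```text
17.5 [-0.5  0.3  0.4] [ 0.03 -0.02  0.06]
vs start 23.84176470588235 vs prev 6.1485421994884915
```

View pics/end.png

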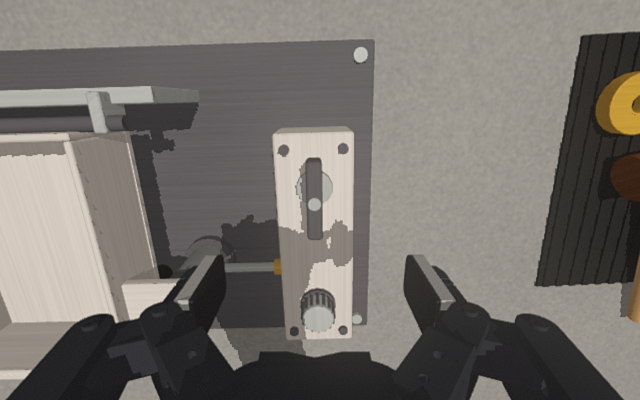

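The wrist view shows the bar back at its start yaw, at (314,158)–(314,238), and free. The bin region changed by 6 between pictures, so I'll check whether that is shadow or motion.

```bash
python3 - <<'E'
import cv2,numpy as np
a=cv2.imread('pics/s5.png')[150:350,290:480];b=cv2.imread('pics/prev.png')[150:350,290:480]
o=np.hstack([cv2.resize(x,(400,420),interpolation=2) for x in(a,b)]);cv2.imwrite('pics/cmp.png',o)
E
```

```text
(no output)
```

View pics/cmp.png

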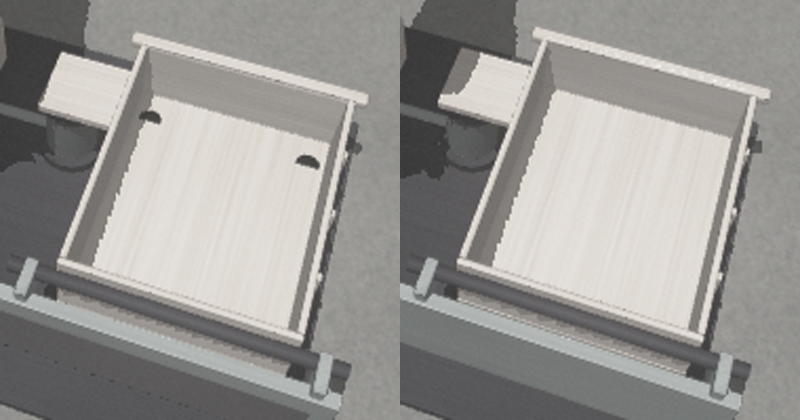

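With the valve open the pads poked visibly through the floor. Now, shut, the lip's left end sits about 4 px higher ((355,164) against (354,168)). I'll check which matches the stated 133 mm.

```bash
python3 - <<'E'
from h import *
s=np.load('scene.npz');K,T=s['K'],s['world_from_camera'];M=np.linalg.inv(T)
def pr(p):
    i=M@[*p,1];return (K@[i[0],-i[1],-i[2]]/-i[2])[:2].round(1)
f=s['image'];a=cv2.imread('pics/s5.png');b=cv2.imread('pics/prev.png')
# lip's upper edge in fixed columns: strongest brightening downwards
for n,i in(('start',f),('open',a),('shut',b)):
    g=cv2.GaussianBlur(i,(3,3),0)[...,0].astype(float)
    for u in(370,400,440):
        d=np.diff(g[135:200,u]);print(n,u,135.5+np.argmax(d),end=' | ')
    print()
for u in(370,400,440):
    g=cv2.GaussianBlur(f,(3,3),0)[...,0].astype(float);v=135.5+np.argmax(np.diff(g[135:200,u]))
    P=plane(K,T,u,v,.215);ax=np.array([.994,-.11,0])
    # candidate columns for same point after sinking
    for h in(.126,.133,.14):
        x=np.sqrt(.225**2-0)  # pivot distance when level
        # horizontal shift of lip: chord geometry with pivot at height zp
        zp=.133-.075; r=np.array([-.225,.075]);  # lip relative to pivot when down (pivot assumed at bin bottom)
        def rot(t):return np.array([r[0]*np.cos(t)+r[1]*np.sin(t),-r[0]*np.sin(t)+r[1]*np.cos(t)])
        th=(h-.133)/.22;dx=rot(th)[0]-rot(.38)[0]
        q=P+ax*dx;q[2]=h;print(u,v,h,pr(q))
E
```

```text
start 370 167.5 | start 400 175.5 | start 440 185.5 | 
open 370 196.5 | open 400 177.5 | open 440 187.5 | 
shut 370 166.5 | shut 400 174.5 | shut 440 185.5 | 
370 167.5 0.126 [373.6 178.5]
370 167.5 0.133 [373.6 177.1]
370 167.5 0.14 [373.5 175.8]
400 175.5 0.126 [399.9 185.6]
400 175.5 0.133 [400.1 184.3]
400 175.5 0.14 [400.3 183.1]
440 185.5 0.126 [434.9 194.5]
440 185.5 0.133 [435.4 193.3]
440 185.5 0.14 [435.9 192.1]
```

```bash
cat > lip.py <<'E'
from h import *
from bench import camera
def ext(img,side,box):
    x0,y0,x1,y1=box;g=img[y0:y1,x0:x1].astype(int)
    m=(g.min(2)>165).astype(np.uint8)
    n,l,s,_=cv2.connectedComponentsWithStats(m);i=1+np.argmax(s[1:,4])
    p=np.argwhere(l==i)[:,::-1]+[x0,y0];e=p[:,0].max() if side>0 else p[:,0].min()
    q=p[np.abs(p[:,0]-e)<=2];return q.mean(0),s[i,4]
def tri(ti,si):
    t=np.load('top.npz');s=np.load('scene.npz')
    a,n=ext(ti,-1,(150,100,345,300));b,m=ext(si,1,(330,120,500,320))
    o1,d1=ray(t['K'],t['world_from_camera'],*a);o2,d2=ray(s['K'],s['world_from_camera'],*b)
    k=np.linalg.lstsq(np.c_[d1,-d2],o2-o1,rcond=None)[0];p=o1+d1*k[0];q=o2+d2*k[1]
    print(a,n,b,m,((p+q)/2).round(4),'gap',np.linalg.norm(p-q).round(4))
tri(np.load('top.npz')['image'],np.load('scene.npz')['image'])
tri(camera('top')['image'],camera('scene')['image'])
E
python3 lip.py
```

```text
[191.33333333 253.55555556] 9164 [455.69565217 194.86956522] 12078 [0.5034 0.3356 0.1656] gap 0.0326
[225.55882353 251.11764706] 8624 [463.92857143 194.14285714] 10614 [0.5014 0.3175 0.152 ] gap 0.0345
```

```bash
python3 - <<'E'
import re
s=open('lip.py').read()
s=s.split("tri(np.load")[0].replace(">165",">TH")
exec(s)
T=camera('top')['image'];S=camera('scene')['image'];np.savez('fin.npz',T=T,S=S)
for TH in(140,150,158):
    print(TH);tri(np.load('top.npz')['image'],np.load('scene.npz')['image']);tri(T,S);tri(T,cv2.imread('pics/s5.png'))
E
```

```text
140
[190.125 253.5  ] 11585 [475.77777778 174.27777778] 14532 [0.5016 0.3376 0.2144] gap 0.0001
[225.35849057 248.96226415] 8929 [497.98947368 214.39157895] 27125 [0.5065 0.3543 0.1187] gap 0.0875
[225.35849057 248.96226415] 8929 [497.99392713 215.19838057] 28407 [0.5064 0.355  0.1163] gap 0.0876
150
[190.30769231 253.84615385] 9821 [475.875 174.25 ] 13465 [0.501  0.3377 0.2137] gap 0.0005
[225.42222222 249.86666667] 8813 [464.     193.8125] 10881 [0.5036 0.3168 0.1558] gap 0.0346
[225.42222222 249.86666667] 8813 [462.94736842 196.31578947] 10584 [0.5034 0.3178 0.1485] gap 0.0328
158
[191.16666667 253.83333333] 9347 [475.71428571 174.35714286] 13418 [0.5009 0.3371 0.213 ] gap 0.0014
[225.475 250.475] 8683 [464. 194.] 10710 [0.5026 0.3172 0.1539] gap 0.0346
[225.475 250.475] 8683 [462.875 196.5  ] 10350 [0.5023 0.3182 0.1465] gap 0.0327
```

```bash
python3 - <<'E'
from h import *
s=np.load('scene.npz')
for ang in(-5,-6,-7):
  n=np.array([-np.sin(np.radians(ang)),np.cos(np.radians(ang)),0]);P=np.array([.5012,.3376,.214])
  for nm,px in(('start',(475.8,174.3)),('open',(462.9,196.4)),('shut',(464,193.9))):
    o,d=ray(s['K'],s['world_from_camera'],*px);print(ang,nm,(o+d*((P-o)@n)/(d@n)).round(4))
E
```

```text
-5 start [0.502  0.3375 0.2149]
-5 open [0.4793 0.3395 0.1217]
-5 shut [0.479  0.3395 0.129 ]
-6 start [0.5021 0.3375 0.2151]
-6 open [0.4768 0.3402 0.1183]
-6 shut [0.4765 0.3402 0.1256]
-7 start [0.5022 0.3375 0.2152]
-7 open [0.4737 0.341  0.1141]
-7 shut [0.4734 0.341  0.1214]
```

The lip is 7 mm higher with the valve shut than open, which is the stated give. Within error it is at its fully-down height, so the bin is fully down.

```bash
python3 -c "
from bench import *
print(sign_off())"
```

```text
the job is handed in; nothing more can be done
None
```

The job is handed in: I opened the valve about 36° counter-clockwise, the bin sank to its pads in roughly 5 to 6 s, and I turned the valve back to its stop, let go and moved the arm clear; I was not shown the judged result.

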